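# Hook a dropped shaft collar out from under the drive guard

### The arm

A 7-joint arm with a two-finger parallel gripper is mounted at the origin on a cart in front of the work surface, level with it; the furniture and walls round the work are solid. World frame = base frame: x ahead of the robot, y to its left, z up, the work surface at z = 0. Lengths are in mm, angles in rad, forces in N, time in s.
With the tool pointing down it reaches from about 400 to 875 mm from the base axis. Payload 4.4 kg.
Tool frame: the origin (TCP) lies at the very end of the fingers, on their centre line; the grasp point (between the pads) lies 19 mm behind it; z points along the fingers, y is the line along which they close (so a half turn about z gives the same grasp; the last joint's range is limited). The gripper opens to 85 mm and grips with 20 to 120 N. Pads are 22 mm wide; open, the fingers measure 114 mm over their backs; the gripper's body (76 mm by 85 mm) begins 54 mm behind the grasp point. The pads swing forward as they close: fully open they stand 13 mm farther back than shut.
Start: joints at [-0.066, 0.628, 0.038, 1.517, -0.027, 0.996, -0.02], TCP at [650.014, 0.027, 231.313] pointing down, gripper open.
Joint ranges: [-3.06, 3.06], [-0.37, 2.12], [-1.25, 1.32], [0.18, 2.47], [-1.1, 4.24], [0.23, 1.98], [-2.94, 2.94]. Speed limits (rad/s): [2.57, 2.57, 3.14, 3.14, 3.14, 3.14, 3.14].

### API

Orientations are given as [roll, pitch, yaw] about the fixed x, y, z axes, in that order (R = Rz(yaw) Ry(pitch) Rx(roll)).
In Python, from cell import sensors, get_image, camera_params, order gives the robot as it stands.
- The arm moves only by the shell command python3 -m inch 'ROWS' [OPENING]. ROWS is JSON, a list that holds one entry, the list of rows, each a list of 4 numbers: the shift along the tool's x, y, z in cm, then the turn about the tool's z in degrees. A call has 1 to 8 rows; each row is the pose to reach, as a shift and turn from the pose commanded when the call began, along the tool's axes at that moment; what a row does not reach only later rows make up. A row lasts 1/12 s, in which the tool goes at most 41.7 mm and 7.16 degrees, less where a joint would pass 70% of its speed; a pose out of reach is approached as far as the arm can. A call with a gripper value outside its range is refused whole. OPENING is the finger opening in cm, from 0 to 8.54, set as the call begins (- or left out, the last holds). The fingers move at their own pace and stop on an object; the grip force is fixed at half the most. Time passes only in rows, so rows that repeat a pose let the fingers close. It gives the time, the measured TCP pose, the force, the opening and the grip force at its end, in the units of the state.
- sensors.read_state(): the state, without advancing time (a new reading comes with each control period).
- get_image(name): name is "scene" or "side" or "wrist"; returns the picture (420x560x3 uint8, blue, green, red); there is no depth.
- camera_params(name): a dict with "mtx" (3x3 intrinsics, pixels), "rvec" (rotation vector, rad) and "tvec" (3), from world to camera coordinates, as OpenCV has them. Camera axes: x right, y down, z forward; pixel columns grow to the right and rows downward; lengths in mm; the calibration is good to about 2 mm. The wrist camera is an equidistant fisheye: a pixel r from the principal point sees the ray r / f radians off the axis. A picture is of the moment at which its call begins: read the wrist's pose just before it. camera_params takes no time and is no camera call; for the wrist camera it gives the pose at the moment of the call.
- order.finish_job(): hands the job in; it is judged then, once.
The state is a dict: "clock": time; "qpos": joint angles; "qd": joint speeds; "tau": joint torques, N m; "eef_pos": TCP position; "tool_rot": TCP orientation; "force": force on the tool from outside, world axes, zero at the start; "torque": the same for the moment, N m; "width": finger opening in mm; "gripper_force": force on a finger pad.
Only numpy, scipy, OpenCV 4.12 (cv2) and the standard library are available. Lean on these libraries where they do the work, as an engineer would, in place of code of your own. Each camera call takes 0.05 s, during which the arm holds its last target. There are 200 camera calls.

### The job

A steel shaft collar has dropped under the fixed bar guard on the worktop. With the hooked rod, reach in under the guard and draw the collar out until all of it lies flat on the open worktop in front of the guard, at least a centimetre clear of its front edge. Touch the collar only with the rod, leave the white stir bar lying where it is under the guard, and at the end lay the rod down flat on the worktop.

Things in the scene. Friction and masses are not known exactly. Their poses are not given: they have to be found in the camera images.
- guard: Fixed aluminium cage, 360 mm wide (y), 190 deep (x), 60 high; roof of thin steel bars 31 mm apart. Origin on the worktop under the middle of its front edge; x points inwards, y left along the front, z up. The front is open below a cross bar whose underside is 50 mm up. Side plates' inner faces at y = +-174 mm; a motor with its shaft stands from x = 138 mm on. Its floor is the worktop.
- collar: The dropped part: plain steel ring lying flat, 34 mm outside and 18 mm inside diameter, 20 mm high, about 90 g. Origin at the centre of its underside. It starts on the worktop 30 to 55 mm inside the guard, in its left or right half.
- stir_bar: White plastic stir bar lying in the other half under the guard, 40 mm long (its y), 10 mm wide and high, origin at the centre of its underside. To be left alone.
- hook_rod: Hooked rod, 120 g, lying flat right of the guard. Wooden handle 70 (x) x 22 (y) x 32 (z) mm; origin at the centre of its underside, z up. A 6 mm steel rod, axis 10 mm above that underside, runs along +x to a corner at x 160, y 0 mm, then bends left and a little back, straight to the hook's tip at x 150, y 40 mm (axis points; add 3 mm radius). Grip across the middle of the handle.
- hook_corner (a point): Corner of the hooked rod where the hook begins: the rod's axis at x = 160 mm, y = 0, z = 10 mm of hook_rod; axes as hook_rod.

How it is judged:
By the outcome, as a careful person would: the job done as asked, in the order asked, and still so for the second after the job is handed in, with the robot touching nothing.
It also fails if it takes over 42 s, if anything falls off the work surface, if the arm or the gripper's body presses on something with over 40 N, if the wrist force passes 120 N, or if a joint passes its speed limit or range.

## Working session

There is one attempt and no reset: what is moved stays moved. The work goes in short steps, Python scripts to look and compute and a shell command to move; the robot and the scene stay as the last step left them, time stands still between calls to the robot, and variables do not carry over. Pictures are saved under pics/ and viewed, at most 10 in all, crops included, and the job is handed in when it is done.

```bash
mkdir -p pics; ls; python3 - <<'E'
from cell import *
import cv2
for n in("scene","side"):
    cv2.imwrite(f"pics/{n}0.png",get_image(n))
    p=camera_params(n);print(n,p)
s=sensors.read_state();print(s["clock"],s["eef_pos"],s["tool_rot"])
E
```

```text
pics
scene {'mtx': array([[415.11452508,   0.        , 276.13514814],
       [  0.        , 415.11452508, 206.48330622],
       [  0.        ,   0.        ,   1.        ]]), 'rvec': array([ 2.20291133, -0.82852522,  0.33439787]), 'tvec': array([-543.40392777,  234.0833381 ,  895.54348515])}
side {'mtx': array([[386.09418941,   0.        , 280.11901604],
       [  0.        , 386.09418941, 203.98670005],
       [  0.        ,   0.        ,   1.        ]]), 'rvec': array([ 0.09290645, -2.70379275,  1.54301034]), 'tvec': array([553.25712634, 159.24418987, 673.2549081 ])}
0.1 [6.49438015e+02 4.39295547e-02 2.30491929e+02] [-3.13988688e+00  1.34060323e-05  1.57078176e+00]
```

View pics/scene0.png

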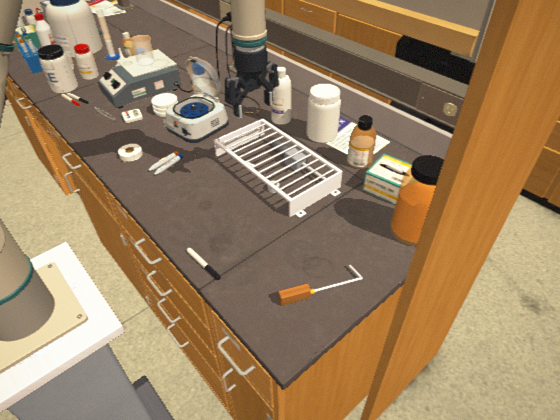

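View pics/side0.png

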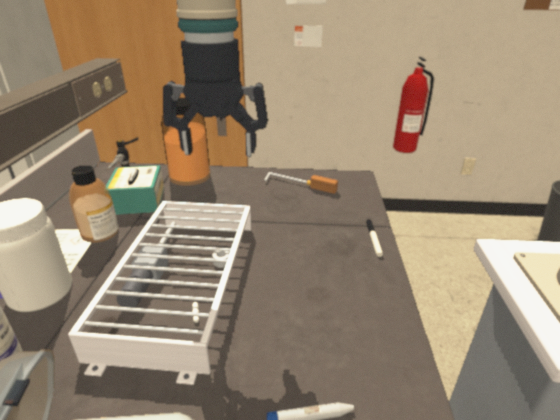

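The guard is in the middle of the scene picture. In the side picture the collar shows at about (220,257), in the right half, and the stir bar at about (196,312). The rod lies to the right, with its handle at about (295,294) in the scene picture. I'll enlarge these areas.

```bash
python3 - <<'E'
import cv2,numpy as np
a=cv2.imread("pics/scene0.png");b=cv2.imread("pics/side0.png")
r=lambda im,x,y,w,h,k:cv2.resize(im[y:y+h,x:x+w],None,fx=k,fy=k,interpolation=cv2.INTER_CUBIC)
# left: scene 205..355,115..220 x4 ; 
t=np.hstack([r(a,205,115,150,105,2.66),r(b,80,190,180,126,2.2)[:279]])
u=np.hstack([r(a,270,255,100,55,4),r(b,255,165,100,55,4)])
h=np.zeros((t.shape[0]+u.shape[0],800,3),np.uint8)
h[:t.shape[0],:min(800,t.shape[1])]=t[:,:800];h[t.shape[0]:,:]=u
print(t.shape,u.shape);cv2.imwrite("pics/crop0.png",h)
cv2.imwrite("pics/crop1.png",r(b,60,190,200,200,3))
E
```

```text
Traceback (most recent call last):
ValueError: all the input array dimensions except for the concatenation axis must match exactly, but along dimension 0, the array at index 0 has size 279 and the array at index 1 has size 277
```

```bash
python3 - <<'E'
import cv2,numpy as np
a=cv2.imread("pics/scene0.png");b=cv2.imread("pics/side0.png")
r=lambda im,x,y,w,h,k:cv2.resize(im[y:y+h,x:x+w],None,fx=k,fy=k,interpolation=cv2.INTER_CUBIC)
h=np.vstack([np.hstack([r(a,210,115,150,105,3)[:,:400*1],r(a,310,115,50,105,3)]) if 0 else np.hstack([r(a,205,115,150,105,4)[:380],r(a,205,115,1,95,4)*0])[:, :600],r(a,270,255,150,55,4)])
cv2.imwrite("pics/crop0.png",h)
cv2.imwrite("pics/crop1.png",r(b,60,165,200,150*4//3-0,3)[:600]) 
E
```

```text
(no output)
```

View pics/crop0.png

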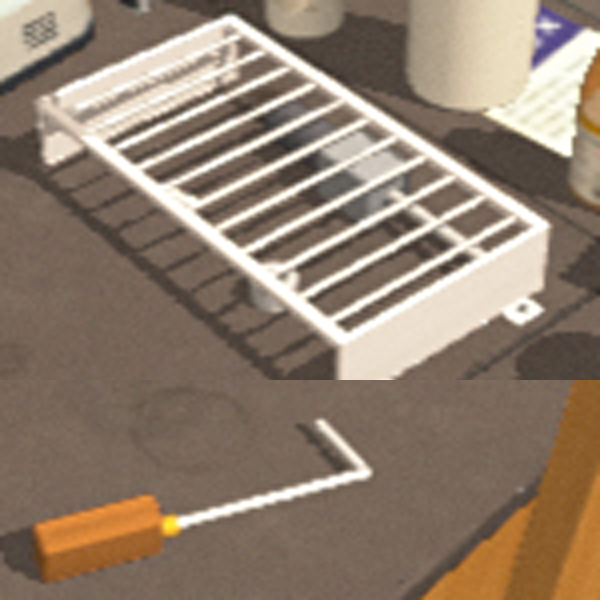

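View pics/crop1.png

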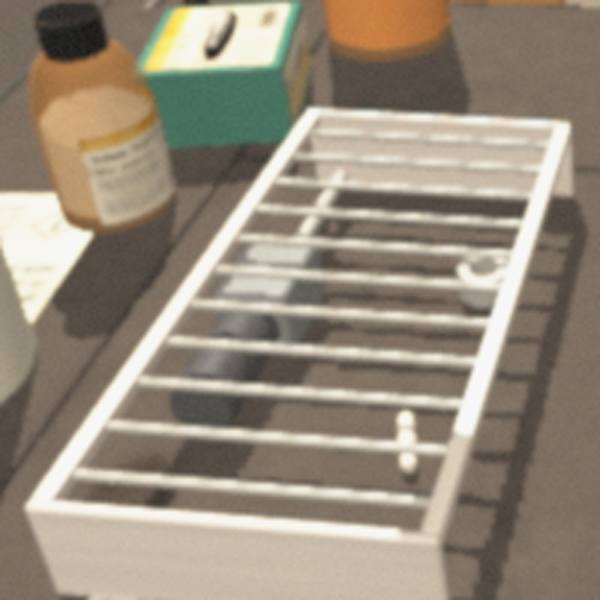

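Readings from the crops:

| Item | Camera | Pixels |
|---|---|---|
| Guard roof corners | scene | (291,200), (342,171), (215,140), (263,119) |
| Guard roof corners | side | (250,206), (165,201), (207,345), (70,334) |
| Collar top centre | side | (222,254) |
| Collar top centre | scene | (273,183) |
| Stir bar | side | (196,312) |
| Rod corner | scene | (362,278) |
| Hook tip | scene | (350,266) |
| Ferrule | scene | (312,291) |

```bash
cat > h.py <<'E'
import cv2,numpy as np
from cell import *
def ray(n,u,v,z):
    p=camera_params(n);R=cv2.Rodrigues(p["rvec"])[0];c=-R.T@p["tvec"]
    d=R.T@np.linalg.solve(p["mtx"],[u,v,1]);return (c+d*(z-c[2])/d[2])[:2]
def proj(n,P):
    p=camera_params(n);return cv2.projectPoints(np.array(P,float),p["rvec"],p["tvec"],p["mtx"],None)[0].reshape(-1,2)
E
python3 - <<'E'
from h import *
for n,z,pts in [("scene",60,[(291.25,200),(341.75,171.25),(215,140),(263,119)]),("side",60,[(250,206),(165,201),(206.7,345),(70,334.3)])]:
    print(n,"FR BR FL BL",[ray(n,*p,z).round(0) for p in pts])
print("collar",ray("side",221.7,253.7,20),ray("scene",273.3,183,20),"stir",ray("side",195.7,312.3,8))
for t,p,z in[("corner",(361.75,278),10),("tip",(350.5,265.75),10),("ferr",(312.5,291.25),10),("h1",(279,293),32),("h2",(308,279),32),("h3",(281,305),0)]:print(t,ray("scene",*p,z).round(1))
print(ray("side",267,178,10),ray("side",324,184,32),camera_params("wrist"))
E
```

```text
scene FR BR FL BL [array([ 631., -161.]), array([ 813., -167.]), array([640., 192.]), array([824., 186.])]
side FR BR FL BL [array([ 628., -156.]), array([ 812., -163.]), array([638., 200.]), array([825., 195.])]
collar [668.86105893 -42.75352155] [670.88712707 -42.90159316] stir [684.74931011  95.97624428]
corner [ 611.4 -420.3]
tip [ 618.7 -379.9]
ferr [ 502.9 -372.2]
h1 [ 434.6 -338.4]
h2 [ 506.5 -353. ]
h3 [ 431.8 -347.7]
[ 615.0350593  -387.51070226] [ 466.52094617 -322.06817014] {'mtx': array([[325.1922621 ,   0.        , 273.30533646],
       [  0.        , 325.1922621 , 214.18224479],
       [  0.        ,   0.        ,   1.        ]]), 'rvec': array([-2.83818923e+00,  2.08762650e-03,  1.14484401e-03]), 'tvec': array([-648.97847801,  -37.94544272,  380.07684742])}
```

```bash
python3 -m inch '[[[-3.5,-1.85,0.9,0],[-7,-3.7,1.8,0],[-10.5,-5.55,2.7,0],[-14,-7.4,3.6,0],[-17.5,-9.25,4.5,0],[-21,-11.1,5.4,0],[-24.5,-12.95,6.3,0],[-28,-14.8,7.2,0]]]' 8.5
python3 -m inch '[[[-2,-1,1,-7],[-4,-2,2,-14],[-6,-3,3,-21],[-7.5,-3.7,4,-28],[-7.5,-3.7,5,-35],[-7.5,-3.7,5,-42],[-7.5,-3.7,5,-49],[-7.5,-3.7,5,-56]]]'
python3 -m inch '[[[0,0,0,-5],[0,0,0,-10],[0,0,0,-10],[0,0,0,-10]]]'
python3 - <<'E'
from h import *
s=sensors.read_state();print(s);p=camera_params("wrist");cv2.imwrite("pics/w0.png",get_image("wrist"))
# project expected points, fisheye
def wp(P):
    R=cv2.Rodrigues(p["rvec"])[0];c=R@np.array(P,float)+p["tvec"];r=np.hypot(c[0],c[1]);th=np.arctan2(r,c[2])
    f=p["mtx"][0,0];return (p["mtx"][0,2]+f*th*c[0]/r, p["mtx"][1,2]+f*th*c[1]/r)
a=-.418;o=np.array([465,-355])
for q in [(160,0,10),(150,40,10),(35,11,32),(35,-11,32),(-35,11,32),(-35,-11,32)]:
    x,y,z=q;print(q,np.round(wp((o[0]+x*np.cos(a)-y*np.sin(a),o[1]+x*np.sin(a)+y*np.cos(a),z))))
print("pen",ray("scene",188,250,5),ray("scene",219,277,5))
E
```

```text
clock: 0.77
eef_pos: [500.7, -281.3, 158.7]
tool_rot: [-3.141, -0.0, 1.571]
force: [0.5, 0.1, -1.2]
width: 84.8
gripper_force: 0.0
clock: 1.43
eef_pos: [464.5, -354.9, 108.6]
tool_rot: [3.141, -0.001, 2.554]
force: [-0.2, -0.7, -0.4]
width: 85.4
gripper_force: 0.0
clock: 1.77
eef_pos: [464.7, -355.0, 109.0]
tool_rot: [3.141, -0.001, 2.72]
force: [-0.1, -0.5, -0.9]
width: 85.4
gripper_force: 0.0
{'clock': 1.7667, 'qpos': array([ 0.79984781,  0.70969091, -0.30931882,  1.80615468,  0.32202743,
        0.67603382,  1.45639581]), 'qd': array([-0.00957336, -0.00417694,  0.01210317, -0.0007723 , -0.00258681,
       -0.00129158, -0.00502984]), 'tau': array([ 1.93971517e-01, -5.39508355e+01, -3.85101512e+00, -1.36971599e+01,
        5.40588086e-02,  1.15807290e-02,  1.21263005e-01]), 'eef_pos': array([ 464.65786393, -354.96323597,  108.96516264]), 'tool_rot': array([ 3.14116243e+00, -6.83169383e-04,  2.71993621e+00]), 'force': array([-0.08084507, -0.53301302, -0.89818055]), 'torque': array([-0.0367421 ,  0.00186356,  0.00615635]), 'gripper_force': 0.0, 'width': 85.35979023959685}
(160, 0, 10) [274. 367.]
(150, 40, 10) [315. 359.]
(35, 11, 32) [288. 268.]
(35, -11, 32) [259. 268.]
(-35, 11, 32) [289. 176.]
(-35, -11, 32) [257. 177.]
pen [362.35371333 -82.2748524 ] [ 372.1844166  -199.69791465]
```

View pics/w0.png

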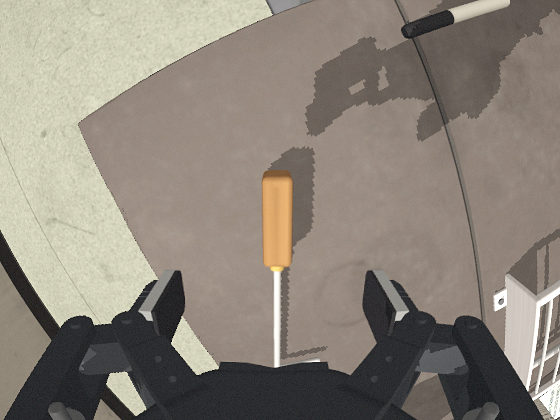

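The wrist picture shows the handle from (278,172) to (277,267), in line with the tool and 3 mm towards tool +y. I'll correct for that, descend and grip.

```bash
python3 -m inch '[[[0,0.3,2,0],[0,0.3,4,0],[0,0.3,6,0],[0,0.3,8,0],[0,0.3,9.5,0],[0,0.3,10.3,0],[0,0.3,10.3,0],[0,0.3,10.3,0]]]'
python3 -m inch '[[[0,0,0,0],[0,0,0,0],[0,0,0,0],[0,0,0,0],[0,0,0,0],[0,0,0,0],[0,0,0,0],[0,0,0,0]]]' 1
python3 -m inch '[[[0,0,0,0],[0,0,-1,0],[0,0,-2,0],[0,0,-3,0],[0,0,-4,0],[0,0,-4,0],[0,0,-4,0]]]'
```

```text
clock: 2.48
eef_pos: [466.4, -352.1, 6.4]
tool_rot: [-3.142, -0.0, 2.722]
force: [1.0, -0.6, 0.2]
width: 85.0
gripper_force: 0.0
clock: 3.15
eef_pos: [466.6, -352.5, 6.9]
tool_rot: [-3.141, 0.001, 2.723]
force: [-0.9, 0.3, 5.4]
width: 21.2
gripper_force: 59.8
clock: 3.73
eef_pos: [466.7, -352.7, 47.3]
tool_rot: [-3.141, 0.002, 2.723]
force: [0.4, -0.3, -2.1]
width: 20.8
gripper_force: 58.9
```

```bash
python3 -m inch '[[[1.7,2.6,0,-2.8],[3.4,5.2,0,-5.6],[5.1,7.8,0,-8.4],[6.8,10.4,0,-11.3],[8.5,13,0,-14.1],[10.2,15.6,0,-17],[11.9,18.2,0,-19.8],[13.65,20.75,0,-22.6]]]'
python3 -m inch '[[[0,0,1,0],[0,0,2,0],[0,0,3,0],[0,0,3.5,0],[0,0,3.6,0],[0,0,3.6,0],[0,0,3.6,0]]]'
python3 - <<'E'
from h import *
s=sensors.read_state();print(s["eef_pos"],s["tool_rot"],s["clock"])
a=get_image("scene");b=get_image("side")
c=lambda im,x,y,w,h:cv2.resize(im[y:y+h,x:x+w],None,fx=3,fy=3,interpolation=cv2.INTER_CUBIC)
cv2.imwrite("pics/ap.png",np.hstack([c(a,205,140,133,200),c(b,200,165,133,200)]))
E
```

```text
clock: 4.4
eef_pos: [425.5, -105.7, 46.1]
tool_rot: [3.141, -0.0, 3.119]
force: [0.9, 0.4, -0.9]
width: 21.0
gripper_force: 58.9
clock: 4.98
eef_pos: [425.9, -107.2, 10.4]
tool_rot: [3.142, -0.0, 3.117]
force: [0.3, 0.7, -1.2]
width: 21.1
gripper_force: 59.1
[ 425.93405355 -107.19793721   10.3547442 ] [ 3.14151910e+00 -8.50777879e-05  3.11681020e+00] 4.9833
```

View pics/ap.png

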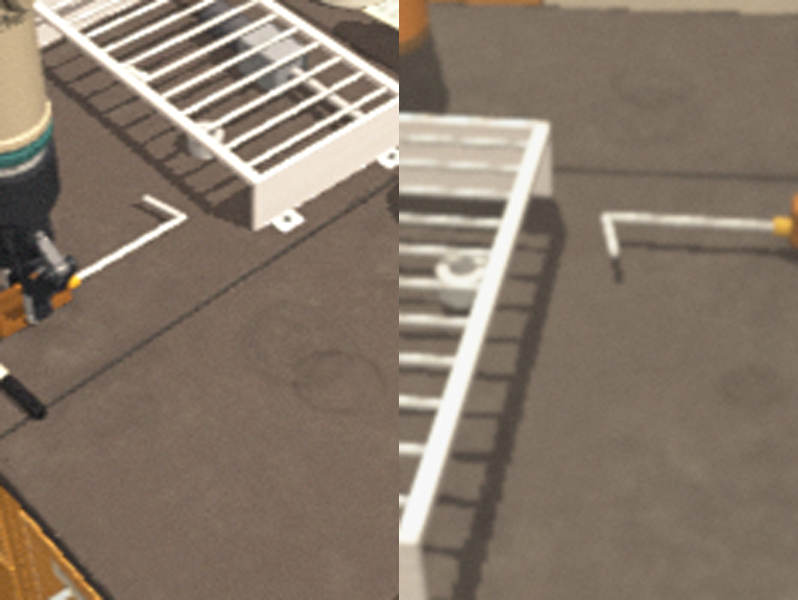

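The picture shows the rod level and aimed at the guard, with its corner at scene (266,212) and side (269,238). I'll measure both.

```bash
python3 - <<'E'
from h import *
a=-0.025;o=np.array([634.5,18]);M=np.array([[np.cos(a),np.sin(a)],[-np.sin(a),np.cos(a)]])
for t,n,u,v,z in[("corner","scene",266.3,212,13.5),("corner","side",268.7,237.7,13.5),("tip","scene",254,206,13.5),("tip","side",271.7,249.7,13.5),("collar","side",221.3,253.7,20)]:
    w=ray(n,u,v,z);print(t,n,w.round(1),(M@(w-o)).round(1))
print("tcp",M@(np.array([425.93,-107.2])-o))
E
```

```text
corner scene [ 585.2 -114.5] [ -46.  -133.7]
corner side [ 585.2 -110.4] [ -46.1 -129.5]
tip scene [575.4 -74.8] [-56.8 -94.3]
tip side [575.7 -70.6] [-56.6 -90.1]
collar side [669.6 -42.7] [ 36.6 -59.8]
tcp [-205.3751513 -130.3745839]
```

```bash
python3 -m inch '[[[-2,0,0.15,0],[-4,0,0.15,0],[-6,0,0.15,0],[-8,0,0.15,0],[-10,0,0.15,0],[-12,0,0.15,0],[-12.8,0,0.15,0],[-12.8,0,0.15,0]]]'
python3 -m inch '[[[0,0.8,0,0],[0,1.6,0,0],[0,2.4,0,0],[0,3.2,0,0],[0,4,0,0],[0,4.7,0,0],[0,4.7,0,0]]]'
python3 -m inch '[[[0.4,0,0,0],[0.8,0,0,0],[1.2,0,0,0],[1.6,0,0,0],[2,0,0,0],[2.4,0,0,0],[2.8,0,0,0],[2.8,0,0,0]]]'
python3 - <<'E'
from h import *
a=get_image("scene");b=get_image("side")
c=lambda im,x,y,w,h:cv2.resize(im[y:y+h,x:x+w],None,fx=3,fy=3,interpolation=cv2.INTER_CUBIC)
cv2.imwrite("pics/ap2.png",np.hstack([c(a,205,140,133,120),c(b,170,185,133,120)]))
E
```

```text
clock: 5.75
eef_pos: [555.9, -110.2, 9.2]
tool_rot: [3.141, 0.003, 3.117]
force: [-0.5, -0.2, -1.3]
width: 20.7
gripper_force: 59.0
clock: 6.33
eef_pos: [555.1, -60.4, 9.0]
tool_rot: [3.14, 0.0, 3.12]
force: [0.3, 0.1, -2.0]
width: 20.8
gripper_force: 59.0
clock: 7.0
eef_pos: [525.9, -62.7, 8.8]
tool_rot: [-3.141, -0.001, 3.117]
force: [0.9, 0.2, -1.7]
width: 21.1
gripper_force: 59.0
```

View pics/ap2.png

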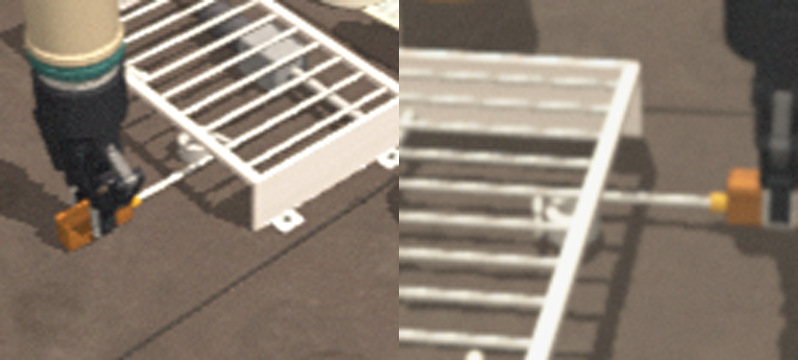

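The hook, at (535,215) in the right-hand panel, is behind the collar at (575,220), and the collar is coming along. I'll keep pulling.

```bash
python3 -m inch '[[[0.5,0,0,0],[1,0,0,0],[1.5,0,0,0],[2,0,0,0],[2.5,0,0,0],[3,0,0,0],[3.5,0,0,0],[4,0,0,0]]]'
python3 -m inch '[[[0.5,0,0,0],[1,0,0,0],[1.5,0,0,0],[2,0,0,0],[2.5,0,0,0],[3,0,0,0],[3.5,0,0,0],[3.8,0,0,0]]]'
python3 - <<'E'
from h import *
a=get_image("scene");b=get_image("side")
c=lambda im,x,y,w,h:cv2.resize(im[y:y+h,x:x+w],None,fx=3,fy=3,interpolation=cv2.INTER_CUBIC)
cv2.imwrite("pics/ap3.png",np.hstack([c(a,205,140,133,120),c(b,190,185,133,150)[:360]]))
E
```

```text
clock: 7.77
eef_pos: [486.5, -61.6, 8.8]
tool_rot: [3.142, -0.0, 3.117]
force: [-0.2, -0.8, -1.3]
width: 20.6
gripper_force: 59.0
clock: 8.43
eef_pos: [448.2, -60.7, 8.8]
tool_rot: [-3.141, -0.001, 3.117]
force: [0.0, -0.4, -0.7]
width: 20.8
gripper_force: 59.0
```

View pics/ap3.png

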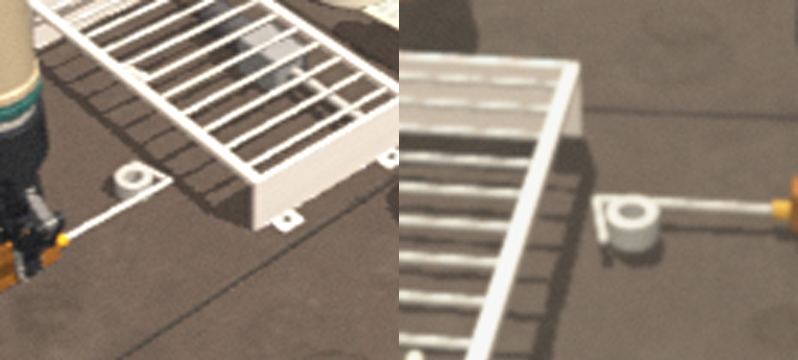

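The collar lies flat in front of the guard, with its top centre at scene (250,199) and side (268,255). I'll disengage the hook, lower the rod, release it and retreat.

```bash
python3 -m inch '[[[-0.2,-0.2,0,0],[-0.4,-0.4,0,0],[-0.5,-0.5,0,0],[-0.5,-0.5,0.1,0],[-0.5,-0.5,0.2,0],[-0.5,-0.5,0.2,0],[-0.5,-0.5,0.2,0]]]'
python3 -m inch '[[[0,0,0,0],[0,0,0,0],[0,0,0,0],[0,0,0,0],[0,0,0,0],[0,0,0,0],[0,0,0,0],[0,0,0,0]]]' 6
python3 -m inch '[[[0,0,-1,0],[0,0,-3,0],[0,0,-6,0],[0,0,-9,0],[0,0,-12,0],[0,0,-15,0],[0,0,-15,0],[0,0,-15,0]]]'
python3 - <<'E'
from h import *
a=get_image("scene");b=get_image("side")
c=lambda im,x,y,w,h:cv2.resize(im[y:y+h,x:x+w],None,fx=3,fy=3,interpolation=cv2.INTER_CUBIC)
cv2.imwrite("pics/ap4.png",np.hstack([c(a,175,140,133,150),c(b,190,185,133,150)]))
o=np.array([634.5,18]);t=-.025;M=np.array([[np.cos(t),np.sin(t)],[-np.sin(t),np.cos(t)]])
print(M@(ray("scene",249.7,198.7,20)-o),M@(ray("side",268,255,20)-o))
E
```

```text
clock: 9.12
eef_pos: [454.2, -66.0, 6.9]
tool_rot: [-3.141, 0.0, 3.117]
force: [0.5, -0.5, 1.3]
width: 21.3
gripper_force: 59.3
clock: 9.78
eef_pos: [454.0, -65.8, 6.8]
tool_rot: [3.142, 0.0, 3.117]
force: [-0.1, -0.3, 1.1]
width: 60.2
gripper_force: 0.0
clock: 10.45
eef_pos: [454.9, -66.3, 158.2]
tool_rot: [-3.141, 0.003, 3.116]
force: [0.4, -0.4, 0.1]
width: 60.0
gripper_force: 0.0
[-52.17825834 -69.45993184] [-52.33011195 -64.54532813]
```

View pics/ap4.png

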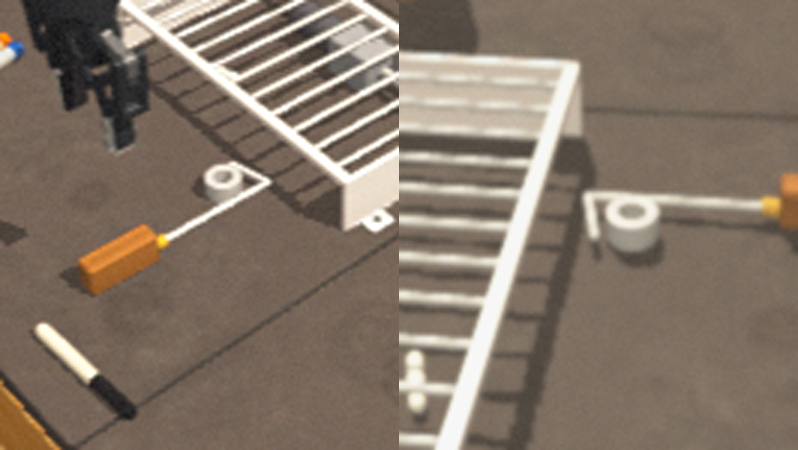

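The collar's centre is 52 mm in front of the guard edge, so its nearest side is about 35 mm clear. The rod lies flat beside it, the stir bar at (415,385) looks undisturbed, and the gripper is clear of everything.

```bash
python3 -c "
from cell import order;print(order.finish_job())"
```

```text
the job is handed in; nothing more can be done
None
```

I drew the collar out with the rod; it lies flat about 35 mm clear of the guard's front edge, the stir bar looks undisturbed, the rod is laid flat on the worktop, and the job was handed in at about 10.5 s.

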